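Sort the loose press tooling into its fitted trays

ROBOT

A 6-joint arm with a two-finger parallel gripper is mounted at the origin on a cart in front of the work surface, level with it; the furniture and walls round the work are solid. World frame = base frame: x ahead of the robot, y to its left, z up, the work surface at z = 0. Lengths are in m, angles in rad, forces in N, time in s.
With the tool pointing down it reaches from about 0.3 to 0.85 m from the base axis. Payload 4.2 kg.
Tool frame: the origin (TCP) lies at the very end of the fingers, on their centre line; the grasp point (between the pads) lies 19 mm behind it; z points along the fingers, y is the line along which they close (so a half turn about z gives the same grasp; the last joint's range is limited). The gripper opens to 91 mm and grips with 3 to 60 N. Pads are 32 mm wide; open, the fingers measure 118 mm over their backs; the gripper's body (76 mm by 178 mm) begins 60 mm behind the grasp point.
Start: joints at [1.269, 0.32, 1.565, -0, 1.257, -0.02], TCP at [0.16, 0.552, 0.214] pointing down, gripper open.
Joint ranges: [-3.11, 3.11], [-0.84, 2.01], [0.21, 2.61], [-1.34, 4.49], [0.05, 2.63], [-2.56, 2.56]. Speed limits (rad/s): [2.57, 2.57, 3.14, 3.14, 3.14, 3.14].

INTERFACE

Orientations are given as a 3x3 rotation matrix whose columns are the frame's x, y, z axes.
In Python, from cell import get_state, snapshot, close_job, recognise, masks_of gives the robot as it stands. The module is installed in compiled form; this text tells all that it offers.
- The arm moves only by the shell command python3 -m creep 'ROWS' [FORCE]. ROWS is text: rows parted by semicolons, each of 7 numbers parted by spaces: the shift along the world's x, y, z in m, then the turn, a rotation vector about the world's x, y, z in rad, then the finger opening in m, from 0 to 0.0912. In form: tx ty tz rx ry rz fingers; .... A call has 1 to 12 rows; each row shifts and turns the commanded pose from where the row before left it; what a row does not reach is not made up. A row lasts 1/10 s, in which the tool goes at most 50 mm and 8.59 degrees, less where a joint would pass 70% of its speed; a pose out of reach is approached as far as the arm can. A call with a gripper value outside its range is refused whole. The fingers move at their own pace and stop on an object; FORCE is the grip in N (left out, the last holds). Time passes only in rows, so rows that do not move let the fingers close. It gives the time, the measured TCP pose, the force, the opening and the grip force at its end, in the units of the state.
- get_state(): the state, without advancing time (a new reading comes with each control period).
- snapshot(name): name is "scene" or "top" or "wrist"; returns a dict with "color" (384x512x3 uint8, red, green, blue), "fx", "fy", "cx", "cy" (pixels), "world_from_camera" (4x4, takes a point from camera to world coordinates). Camera axes: x right, y down, z forward; pixel columns grow to the right and rows downward; lengths in m; the calibration is good to about 2 mm. A picture is of the moment at which its call begins. There is no depth.
- close_job(): hands the job in; it is judged then, once.
Trained networks look in a picture, given as the dict that the camera call returned (one of the last four; its "shot" number tells which), for a name from the list of things; names that differ only in an ending like _2 or _b are one class to them, and where a whole thing is asked for, a point or a joint stands for the part that bears it (a point fixed in the world has none). Each returns a list of dicts, best first, with "score" (0 to 1); they miss things now and then, are a little off and sometimes report something else, mostly with a low value. They report only what shows in the picture. A call takes as long as a camera call. They do not tell look-alikes from the thing itself.
- recognise(query, picture): "location" ([column, row] in pixels, amid what is visible of it).
- masks_of(query, picture): "region" (384x512 bool, what is visible of it) and "location" ([column, row] in pixels, amid what is visible of it).
The state is a dict: "clock": time; "joint_positions": joint angles; "dq": joint speeds; "tau": joint torques, N m; "eef_pos": TCP position; "ee_rot": TCP orientation; "force": force on the tool from outside, world axes, zero at the start; "torque": the same for the moment, N m; "width": opening from 0.0 (shut) to 1.0 (fully open); "grasp_force": force on a finger pad.
Only numpy, scipy, OpenCV 4.12 (cv2) and the standard library are available. Lean on these libraries where they do the work, as an engineer would, in place of code of your own. Each camera call takes 0.05 s, during which the arm holds its last target. There are 200 camera calls.

TASK

Put the loose press tooling away in the blue trays: each of the two dies into its own bay of the die cradle, seated on the ribs with its lock ring in the gap; one shell holder flat in each round pocket; and the chamfer tool flat in the free trough of the hand tool tray. Set each piece down without dropping it, and leave the trickler and the yellow tin where they are.

Things in the scene. Friction and masses are not known exactly. Their poses are not given: they have to be found in the camera images.
- die_1: steel die lying on its side on its lock ring, 82 mm long. Origin: under it on the bench; y along the die. Ring: 30 mm across, y = 2 to 11 mm (by the centre of mass). Body: 18 mm bar, y = -21 to 39; thin stem to -43. Axis 15 mm above origin. Grip across the ring, jaws square to the die, fingertips no lower than the axis; let go with jaws at about 55 mm beside the other die. Both alike, 0.17-0.27 kg
- die_2: steel die lying on its side on its lock ring, 82 mm long. Origin: under it on the bench; y along the die. Ring: 30 mm across, y = 2 to 11 mm (by the centre of mass). Body: 18 mm bar, y = -21 to 39; thin stem to -43. Axis 15 mm above origin. Grip across the ring, jaws square to the die, fingertips no lower than the axis; let go with jaws at about 55 mm beside the other die. Both alike, 0.17-0.27 kg
- holder_1: black steel shell holder standing upright: a low disc 25 mm in diameter and 14 mm high with a recess in its top. Origin: centre of its underside. Grip it from above across its rim at any yaw, fingertips about 6 mm above its underside. The two are alike. Mass 25 to 40 g
- holder_2: black steel shell holder standing upright: a low disc 25 mm in diameter and 14 mm high with a recess in its top. Origin: centre of its underside. Grip it from above across its rim at any yaw, fingertips about 6 mm above its underside. The two are alike. Mass 25 to 40 g
- chamfer_tool: slim grey steel chamfer tool with a knurled grip, lying flat, 80 mm long, 16 mm wide at most (12 mm at the grip), 15 mm high. Origin: under its middle, y along the tool, z up. Grip it across the middle, fingertips about 7 mm above its underside. Mass 60 to 100 g
- die_cradle: fixed blue die cradle, 94 (x) x 114 mm (y). Origin: centre of underside. Two ribs along y, gap x = -12.5 to 12.5 mm. Two bays, centred y = +33 and -33: a die lies along x, either way round, body on both ribs' flat seats, ring hanging in the gap (within 8 mm of x = 0). Seats 13 mm up, 36 mm wide between lips 18.5 mm up. Seated die: axis 22 mm up, origin 7 mm
- holder_tray: blue plastic tray that does not move, 58 mm (x) by 122 mm (y), 14 mm high, with two round pockets centred at x = 0, y = +33 and -33 mm, each 41 mm in diameter and 5 mm deep (floor 9 mm above the underside). Origin: centre of its underside. One shell holder stands in each pocket
- tool_bay (a point): floor centre of the free trough in a fixed blue hand tool tray (81 x 110 mm). Axes as the tray, z up. Trough 100 mm long (y), 33 mm wide (x), floor 8 mm above the bench, walls 6 mm above its floor. The chamfer tool lies in it along y, either way round. A second trough beside it, 38 mm on along +x, already holds a black hex key
- bench_trickler: bystander: powder trickler with a round black foot and a green cup, 66 x 95 x 80 mm, standing loose. Origin: centre of its underside. To be left where it is
- yellow_tin: bystander: round yellow tin, 66 mm in diameter, 26 mm high, standing loose beside the trickler (a like tin far off at the left is no concern). Origin: centre of its underside. To be left where it is
- measure_top (a point): obstacle: top centre of the tall fixed powder measure with the red hopper, left of the work, between it and where the arm starts. About 100 mm across, from the bench up to this point (0.33 m high); never moves. Pass it on its far side, 0.15 m or more beyond its centre, or well above it
Not all that is in view belongs to the job. Leave any purple or red look-alike of the die_1 alone.

How it is judged:
At the end, for the whole second after the job is handed in: One die per cradle bay, along it, down on the seats (3 mm), ring in the gap; one shell holder flat in each pocket (11.5 mm); chamfer tool flat along the free trough (12.5 mm across, 13.5 mm along); no lean over 0.15 rad, 0.4 rad in yaw; all released, at rest; trickler and tin within 20 mm ((((x of die_1 in the frame of die_cradle between -0.018 and 0.018 m and y of die_1 in the frame of die_cradle between 0.0205 and 0.0455 m and z of die_1 in the frame of die_cradle between 0.004 and 0.01 m and angle between the y axis of die_1 and the x axis of die_cradle, either way round below 0.4 rad and angle between die_1's own z axis and vertical below 0.15 rad) and (x of die_2 in the frame of die_cradle between -0.018 and 0.018 m and y of die_2 in the frame of die_cradle between -0.0455 and -0.0205 m and z of die_2 in the frame of die_cradle between 0.004 and 0.01 m and angle between the y axis of die_2 and the x axis of die_cradle, either way round below 0.4 rad and angle between die_2's own z axis and vertical below 0.15 rad)) or ((x of die_1 in the frame of die_cradle between -0.018 and 0.018 m and y of die_1 in the frame of die_cradle between -0.0455 and -0.0205 m and z of die_1 in the frame of die_cradle between 0.004 and 0.01 m and angle between the y axis of die_1 and the x axis of die_cradle, either way round below 0.4 rad and angle between die_1's own z axis and vertical below 0.15 rad) and (x of die_2 in the frame of die_cradle between -0.018 and 0.018 m and y of die_2 in the frame of die_cradle between 0.0205 and 0.0455 m and z of die_2 in the frame of die_cradle between 0.004 and 0.01 m and angle between the y axis of die_2 and the x axis of die_cradle, either way round below 0.4 rad and angle between die_2's own z axis and vertical below 0.15 rad))) and (((x of holder_1 in the frame of holder_tray between -0.0115 and 0.0115 m and y of holder_1 in the frame of holder_tray between 0.0215 and 0.0445 m and z of holder_1 in the frame of holder_tray between 0.006 and 0.012 m and angle between holder_1's own z axis and vertical below 0.15 rad) and (x of holder_2 in the frame of holder_tray between -0.0115 and 0.0115 m and y of holder_2 in the frame of holder_tray between -0.0445 and -0.0215 m and z of holder_2 in the frame of holder_tray between 0.006 and 0.012 m and angle between holder_2's own z axis and vertical below 0.15 rad)) or ((x of holder_1 in the frame of holder_tray between -0.0115 and 0.0115 m and y of holder_1 in the frame of holder_tray between -0.0445 and -0.0215 m and z of holder_1 in the frame of holder_tray between 0.006 and 0.012 m and angle between holder_1's own z axis and vertical below 0.15 rad) and (x of holder_2 in the frame of holder_tray between -0.0115 and 0.0115 m and y of holder_2 in the frame of holder_tray between 0.0215 and 0.0445 m and z of holder_2 in the frame of holder_tray between 0.006 and 0.012 m and angle between holder_2's own z axis and vertical below 0.15 rad))) and x of chamfer_tool in the frame of tool_bay between -0.0125 and 0.0125 m and y of chamfer_tool in the frame of tool_bay between -0.0135 and 0.0135 m and z of chamfer_tool in the frame of tool_bay between -0.003 and 0.003 m and angle between the y axis of chamfer_tool and the y axis of tool_bay, either way round below 0.4 rad and angle between chamfer_tool's own z axis and vertical below 0.15 rad and linear speed of each of die_1, die_2, holder_1, holder_2, chamfer_tool below 0.02 m/s and angular speed of each of die_1, die_2, holder_1, holder_2, chamfer_tool below 0.2 rad/s and distance of each of bench_trickler, yellow_tin from where it was at the start of the episode below 0.02 m); the robot touches nothing.
It fails at once if a die is dropped: faster than 0.7 m/s with no finger on it (a fall of about 25 mm) ((linear speed of die_1 above 0.7 m/s and contact force between the fingers and die_1 below 0.01 N) or (linear speed of die_2 above 0.7 m/s and contact force between the fingers and die_2 below 0.01 N)).
It fails at once if a shell holder is dropped: faster than 0.7 m/s with no finger on it (a fall of about 25 mm) ((linear speed of holder_1 above 0.7 m/s and contact force between the fingers and holder_1 below 0.01 N) or (linear speed of holder_2 above 0.7 m/s and contact force between the fingers and holder_2 below 0.01 N)).
It fails at once if the chamfer tool is dropped: faster than 0.7 m/s with no finger on it (a fall of about 25 mm) (linear speed of chamfer_tool above 0.7 m/s and contact force between the fingers and chamfer_tool below 0.01 N).
It fails at once if the trickler is pushed or tipped (20 mm, 0.3 rad) (distance of bench_trickler from where it was at the start of the episode above 0.02 m or angle between bench_trickler's own z axis and vertical above 0.3 rad).
It fails at once if the yellow tin is pushed 20 mm (distance of yellow_tin from where it was at the start of the episode above 0.02 m).
It also fails if it takes over 120 s, if anything falls off the work surface, if the arm or the gripper's body presses on something with over 40 N, if the wrist force passes 120 N, or if a joint passes its speed limit or range.

## Working session

There is one attempt and no reset: what is moved stays moved. The work goes in short steps, Python scripts to look and compute and a shell command to move; the robot and the scene stay as the last step left them, time stands still between calls to the robot, and variables do not carry over. Pictures are saved under pics/ and viewed, at most 14 in all, crops included, and the job is handed in when it is done.

```bash
mkdir -p pics; cat > h.py <<'E'
import numpy as np, cv2
from cell import *
def ray(p,uv):
    T=np.array(p["world_from_camera"]);d=np.array([(uv[0]-p["cx"])/p["fx"],(uv[1]-p["cy"])/p["fy"],1.])
    return T[:3,3],T[:3,:3]@d
def at(p,uv,z):
    o,d=ray(p,uv);return o+d*(z-o[2])/d[2]
def proj(p,P):
    T=np.array(p["world_from_camera"]);c=T[:3,:3].T@(np.array(P)-T[:3,3]);return np.array([p["fx"]*c[0]/c[2]+p["cx"],p["fy"]*c[1]/c[2]+p["cy"]])
def tri(p,u,q,v):
    o,d=ray(p,u);a,e=ray(q,v);A=np.stack([d,-e],1);s=np.linalg.lstsq(A,a-o,rcond=None)[0]
    x,y=o+d*s[0],a+e*s[1];return (x+y)/2,np.linalg.norm(x-y)
def save(p,n,s=None,crop=None):
    im=p["color"][:,:,::-1]
    if crop: im=im[crop[1]:crop[3],crop[0]:crop[2]]
    k=s or 1.5
    cv2.imwrite("pics/"+n,cv2.resize(im,None,fx=k,fy=k,interpolation=cv2.INTER_CUBIC))
E
python3 - <<'E'
from h import *
np.set_printoptions(precision=4,suppress=True)
s=get_state();print(s["clock"],s["eef_pos"],s["ee_rot"],s["width"],s["force"])
for n in("top","scene"):
    p=snapshot(n);save(p,n+".png");print(n,p["fx"],np.array(p["world_from_camera"]))
    for q in["die_1","holder_1","chamfer_tool","die_cradle","holder_tray","tool_bay","bench_trickler","yellow_tin","measure_top"]:
        try:
            for r in recognise(q,p)[:5]:
                if r["score"]>.2:print(q,round(r["score"],2),np.round(r["location"]),at(p,r["location"],0.01)[:2])
        except Exception as e:print(q,e)
E
```

```text
0.0 [0.1597 0.5518 0.2131] [[-0.9606  0.278  -0.0006]
 [ 0.278   0.9606 -0.0017]
 [ 0.0001 -0.0018 -1.    ]] 0.9966692315461806 [0.4254 0.0303 0.6425]
top 443.6342674501141 [[ 0.0051 -0.989   0.1481  0.336 ]
 [-0.9999 -0.0064 -0.008  -0.0976]
 [ 0.0089 -0.1481 -0.9889  1.2967]
 [ 0.      0.      0.      1.    ]]
die_1 0.68 [245. 241.] [ 0.4014 -0.0799]
die_1 0.63 [331. 249.] [ 0.3806 -0.3295]
die_1 0.61 [312. 218.] [ 0.4705 -0.2761]
die_1 0.53 [146. 182.] [0.5719 0.2107]
die_1 0.45 [268. 206.] [ 0.5041 -0.148 ]
holder_1 0.55 [355. 226.] [ 0.4461 -0.4005]
chamfer_tool 0.69 [229. 211.] [ 0.4875 -0.0328]
die_cradle 0.92 [313. 178.] [ 0.5875 -0.2801]
die_cradle 0.68 [310. 215.] [ 0.4778 -0.2707]
holder_tray 0.59 [263. 163.] [ 0.6318 -0.1331]
tool_bay 0.9 [215. 164.] [0.6289 0.011 ]
bench_trickler 0.88 [147. 186.] [0.5617 0.2088]
yellow_tin 0.78 [167. 159.] [0.6428 0.152 ]
measure_top it knows: bench_trickler, chamfer_tool, die, die_cradle, holder, holder_tray, tool_bay, yellow_tin
scene 477.85862839249285 [[ 0.8986 -0.2396  0.3675 -0.0748]
 [-0.4386 -0.5126  0.7382 -1.2318]
 [ 0.0115 -0.8245 -0.5657  1.0881]
 [ 0.      0.      0.      1.    ]]
die_1 0.57 [259. 248.] [ 0.5053 -0.1445]
die_1 0.48 [253. 294.] [ 0.3906 -0.3259]
die_1 0.41 [269. 275.] [ 0.4737 -0.2746]
holder_1 0.53 [280. 304.] [ 0.4459 -0.3981]
holder_1 0.41 [310. 295.] [ 0.546  -0.4038]
die_cradle 0.93 [303. 268.] [ 0.5883 -0.2946]
die_cradle 0.64 [280. 307.] [ 0.4419 -0.4065]
holder_tray 0.59 [290. 239.] [ 0.6227 -0.1517]
tool_bay 0.97 [268. 215.] [0.6162 0.0039]
bench_trickler 0.82 [230. 189.] [0.5597 0.2238]
yellow_tin 0.52 [257. 190.] [0.655  0.1722]
measure_top it knows: bench_trickler, chamfer_tool, die, die_cradle, holder, holder_tray, tool_bay, yellow_tin
```

View pics/top.png

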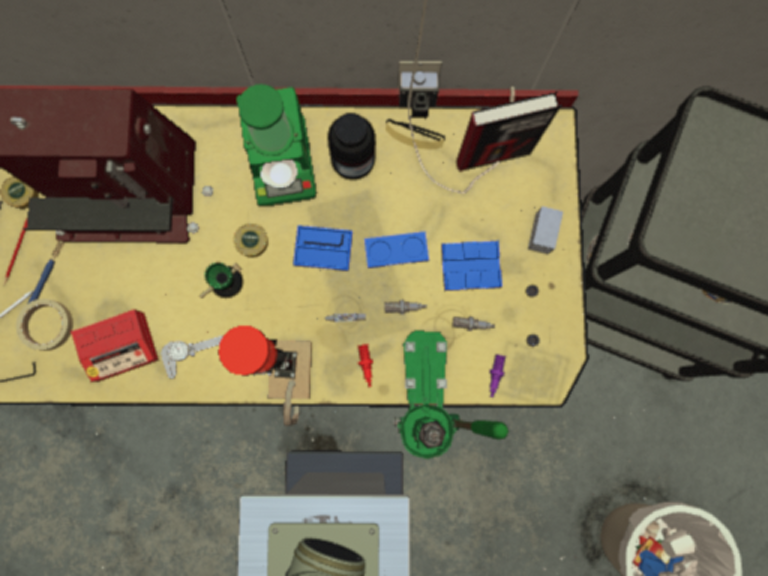

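View pics/scene.png

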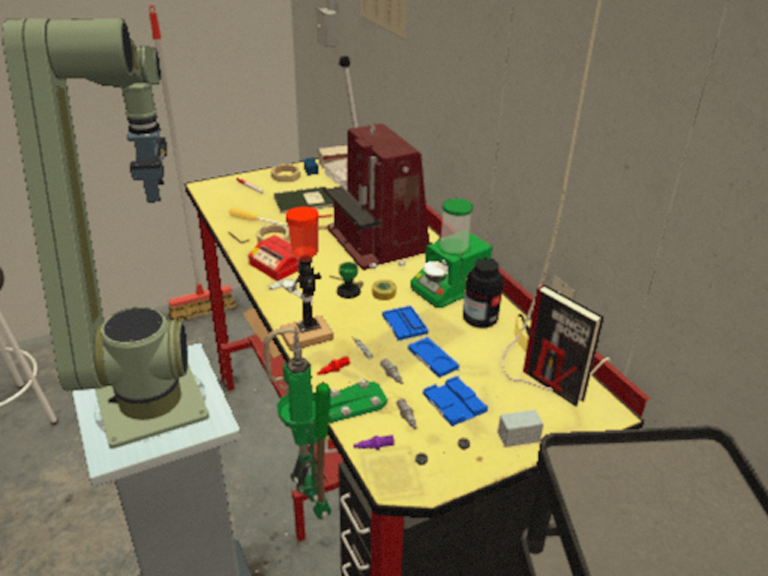

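The top view shows the blue trays at rows 225–290: tool tray (322,248), holder tray (397,249) and cradle (472,265). The steel dies are at (405,307) and (473,323), the chamfer tool at (346,317) and the black holders at (532,290) and (532,340). The red (365,365) and purple (497,375) pieces are decoys. Next I raise the arm and cross well above the measure.

```bash
python3 -m creep '0 0 0.05 0 0 0 0.0912;0 0 0.05 0 0 0 0.0912;0 0 0.05 0 0 0 0.0912;0 0 0.05 0 0 0 0.0912;0 0 0.05 0 0 0 0.0912;0.04 -0.02 0.01 0 0 -0.14 0.0912;0.04 -0.03 0 0 0 -0.14 0.0912;0.04 -0.03 0 0 0 -0.14 0.0912;0.04 -0.03 0 0 0 -0.14 0.0912;0.03 -0.04 0 0 0 -0.14 0.0912;0.03 -0.04 0 0 0 -0.14 0.0912;0.03 -0.04 0 0 0 -0.14 0.0912'; python3 -m creep '0.01 -0.048 0 0 0 -0.14 0.0912;0.01 -0.048 0 0 0 -0.14 0.0912;0.01 -0.048 0 0 0 -0.14 0.0912;0 -0.05 0 0 0 -0.1 0.0912;0 -0.05 0 0 0 0 0.0912;0 -0.05 0 0 0 0 0.0912;0 -0.05 0 0 0 0 0.0912;0 0 0 0 0 0 0.0912;0 0 0 0 0 0 0.0912'
python3 - <<'E'
from h import *
p=snapshot("wrist");save(p,"w1.png");print(np.round(p["world_from_camera"],3),p["fx"],get_state()["joint_positions"])
E
```

```text
clock: 2.1
eef_pos: [0.4108, 0.3206, 0.474]
ee_rot: [[-0.299, 0.954, 0.0], [0.954, 0.299, 0.0], [0.0, 0.0, -1.0]]
force: [-0.4, 0.3, 0.4]
width: 0.997
grasp_force: 0.0
clock: 3.0
eef_pos: [0.4398, -0.0225, 0.474]
ee_rot: [[0.212, 0.977, 0.0], [0.977, -0.212, 0.001], [0.001, 0.0, -1.0]]
force: [-0.6, 0.6, 0.9]
width: 0.999
grasp_force: 0.0
[[ 0.977 -0.203 -0.06   0.457]
 [-0.212 -0.937 -0.276  0.056]
 [-0.     0.283 -0.959  0.645]
 [ 0.     0.     0.     1.   ]] 283.1241625806006 [-7.53516434e-02  5.04129040e-02  1.27138921e+00  7.88631531e-04
  1.81964920e+00  1.36393040e-01]
```

View pics/w1.png

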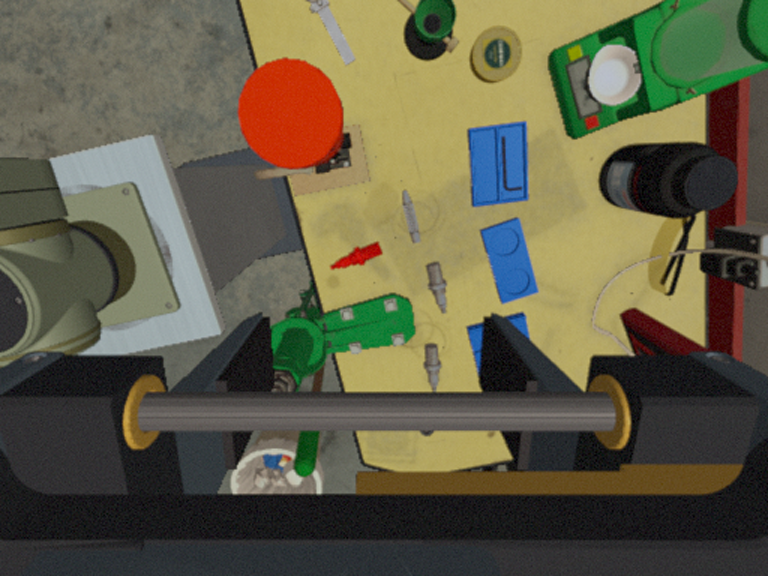

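The wrist view shows the hex key in the tool tray's +x trough (513,165), so the free trough is on the left at (483,165). It also shows the chamfer tool (411,215), the dies (437,285) and (432,366), and the two pockets. I'll square the yaw, go lower and measure from several places.

```bash
cat > m.py <<'E'
from h import *
import pickle,sys
p=snapshot("wrist");out=[]
for q in["die_1","holder_1","chamfer_tool","die_cradle","holder_tray","tool_bay"]:
    for r in masks_of(q,p)[:6]:
        if r["score"]>.3:
            m=r["region"]; out.append((q,r["score"],m))
            print(q,round(r["score"],2),np.round(r["location"]),at(p,r["location"],0.01)[:2].round(3),m.sum())
pickle.dump((p,out),open(sys.argv[1]+".pkl","wb"))
save(p,sys.argv[1]+".png")
E
python3 -m creep '0.02 -0.03 -0.04 0 0 0.14 0.0912;0.02 -0.03 -0.04 0 0 0.074 0.0912;0.02 -0.02 -0.04 0 0 0 0.0912;0 0 0 0 0 0 0.0912;0 0 0 0 0 0 0.0912' |head -2; python3 m.py a
python3 -m creep '0 -0.048 0 0 0 0 0.0912;0 -0.048 0 0 0 0 0.0912;0 0 0 0 0 0 0.0912;0 0 0 0 0 0 0.0912'|head -2; python3 m.py b
python3 -m creep '0 -0.05 0 0 0 0 0.0912;0 -0.05 0 0 0 0 0.0912;0 0 0 0 0 0 0.0912;0 0 0 0 0 0 0.0912'|head -2; python3 m.py c
python3 -m creep '0 -0.05 0 0 0 0 0.0912;0 -0.05 0 0 0 0 0.0912;0 0 0 0 0 0 0.0912;0 0 0 0 0 0 0.0912'|head -2; python3 m.py d
python3 -m creep '0 -0.05 0 0 0 0 0.0912;0 -0.05 0 0 0 0 0.0912;0 0 0 0 0 0 0.0912;0 0 0 0 0 0 0.0912'|head -2; python3 m.py e
```

```text
clock: 3.55
eef_pos: [0.4972, -0.0957, 0.3593]
die_1 0.72 [199. 142.] [ 0.402 -0.078] 506
die_1 0.62 [241. 240.] [ 0.479 -0.273] 360
die_1 0.61 [261. 180.] [ 0.516 -0.149] 464
holder_1 0.42 [272. 294.] [ 0.543 -0.401] 97
holder_1 0.4 [223. 292.] [ 0.439 -0.397] 125
chamfer_tool 0.73 [246. 122.] [ 0.487 -0.043] 353
die_cradle 0.55 [296. 237.] [ 0.589 -0.268] 2016
holder_tray 0.63 [316. 175.] [ 0.62  -0.138] 2080
tool_bay 0.76 [324.  91.] [0.624 0.011] 3135
clock: 4.3
eef_pos: [0.4969, -0.1938, 0.3599]
die_1 0.94 [196.  85.] [ 0.403 -0.078] 537
die_1 0.86 [196. 218.] [ 0.388 -0.326] 330
die_1 0.75 [241. 195.] [ 0.479 -0.277] 409
die_1 0.55 [259. 126.] [ 0.512 -0.146] 468
holder_1 0.66 [225. 252.] [ 0.444 -0.399] 114
holder_1 0.42 [273. 251.] [ 0.542 -0.397] 109
chamfer_tool 0.66 [246.  59.] [ 0.488 -0.036] 327
die_cradle 0.83 [302. 195.] [ 0.596 -0.278] 2803
holder_tray 0.61 [320. 116.] [ 0.62 -0.13] 2462
tool_bay 0.66 [327.  32.] [0.623 0.004] 3226
clock: 5.05
eef_pos: [0.497, -0.2935, 0.3592]
die_1 0.93 [261.  63.] [ 0.514 -0.142] 616
die_1 0.9 [239. 143.] [ 0.476 -0.278] 489
die_1 0
[... 308 characters left out ...]
0.131] 2877
clock: 5.8
eef_pos: [0.4969, -0.3937, 0.359]
die_1 0.8 [261.  11.] [ 0.513 -0.165] 264
die_1 0.75 [186. 113.] [ 0.382 -0.325] 570
die_1 0.72 [237.  83.] [ 0.474 -0.275] 591
holder_1 0.75 [332.  16.] [ 0.628 -0.173] 1266
holder_1 0.67 [275. 155.] [ 0.542 -0.399] 151
holder_1 0.44 [224. 157.] [ 0.447 -0.403] 157
die_cradle 0.86 [306.  86.] [ 0.592 -0.278] 3764
holder_tray 0.82 [331.  19.] [ 0.627 -0.176] 1277
clock: 6.55
eef_pos: [0.4969, -0.4938, 0.3585]
die_1 0.87 [180.  53.] [ 0.378 -0.327] 685
die_1 0.75 [236.  19.] [ 0.473 -0.277] 582
holder_1 0.52 [222. 100.] [ 0.446 -0.402] 177
die_cradle 0.72 [313.  28.] [ 0.599 -0.29 ] 3562
holder_tray 0.73 [311.  28.] [ 0.595 -0.29 ] 3524
```

```bash
cat > f.py <<'E'
from h import *
import pickle
np.set_printoptions(precision=4,suppress=True)
V=[pickle.load(open(k+".pkl","rb")) for k in "abcde"]
def rect(p,m,z):
    c=max(cv2.findContours(m.astype(np.uint8),0,cv2.CHAIN_APPROX_NONE)[0],key=cv2.contourArea)[:,0]
    w=np.array([at(p,q,z)[:2] for q in c])
    (x,y),(a,b),t=cv2.minAreaRect((w*1000).astype(np.float32))
    if a<b:a,b,t=b,a,t+90
    return x/1000,y/1000,a,b,(t+90)%180-90
def ls(obs):
    A=np.zeros((3,3));B=np.zeros(3)
    for p,uv in obs:
        o,d=ray(p,uv);d/=np.linalg.norm(d);M=np.eye(3)-np.outer(d,d);A+=M;B+=M@o
    X=np.linalg.solve(A,B);return X,np.mean([np.linalg.norm(proj(p,X)-uv) for p,uv in obs])
tg={"dieA":("die_1",.513,-.146,.015),"dieB":("die_1",.477,-.277,.015),"h1":("holder_1",.445,-.4,.007),"h2":("holder_1",.543,-.4,.007),"ch":("chamfer_tool",.488,-.037,.007)}
for n,(q,x,y,z) in tg.items():
    obs=[]
    for k,(p,o) in zip("abcde",V):
        for qq,s,m in o:
            ys,xs=np.nonzero(m);c=np.array([xs.mean(),ys.mean()])
            if qq==q and ys.min()>1 and np.hypot(*(at(p,c,z)[:2]-[x,y]))<.025:
                obs.append((p,c));print(n,k,np.round(rect(p,m,z),3));break
    if len(obs)>1:print(n,*ls(obs))
# blue trays
for n,(x,y,z) in {"cradle":(.595,-.28,.0185),"htray":(.62,-.131,.014),"tool":(.624,.008,.014)}.items():
    obs=[]
    for k,(p,o) in zip("abcde",V):
        hsv=cv2.cvtColor(p["color"],cv2.COLOR_RGB2HSV);b=cv2.inRange(hsv,(100,120,60),(125,255,255))
        b=cv2.morphologyEx(b,cv2.MORPH_CLOSE,np.ones((5,5)))
        nn,L,st,ce=cv2.connectedComponentsWithStats(b)
        for i in range(1,nn):
            if st[i,4]>800 and st[i,1]>1 and np.hypot(*(at(p,ce[i],z)[:2]-[x,y]))<.03:
                obs.append((p,ce[i]));print(n,k,st[i],np.round(rect(p,L==i,z),3),rect(p,L==i,0)[:2])
    if len(obs)>1:print(n,*ls(obs))
E
python3 f.py
```

```text
dieA a [  0.509  -0.15   81.537  26.296 -89.678]
dieA b [  0.509  -0.151  78.574  26.671 -89.935]
dieA c [  0.509  -0.151  83.977  26.845 -89.931]
dieA [ 0.5091 -0.1447  0.0173] 0.19618509189550817
dieB a [  0.477  -0.278  77.509  26.061 -89.913]
dieB b [ 0.478 -0.283 84.625 24.86  89.853]
dieB c [ 0.475 -0.283 80.023 26.709 75.786]
dieB d [ 0.476 -0.283 82.385 29.021 89.904]
dieB [ 0.4771 -0.2777  0.0101] 0.46860599615780624
h1 a [ 0.445 -0.4   27.849 25.911 89.232]
h1 b [ 0.445 -0.4   25.37  22.715 88.939]
h1 c [  0.447  -0.4    24.91   23.737 -89.873]
h1 d [ 0.445 -0.4   26.712 23.417 44.437]
h1 e [ 0.445 -0.398 24.702 23.858 43.174]
h1 [ 0.446  -0.3987  0.0097] 0.22121097487288172
h2 a [  0.544  -0.401  25.267  21.602 -88.772]
h2 b [  0.544  -0.403  25.411  22.691 -88.946]
h2 d [  0.544  -0.401  24.491  22.363 -88.784]
h2 [ 0.5436 -0.4007  0.0086] 0.18461931923979394
ch a [  0.489  -0.034  79.894  15.082 -86.245]
ch b [  0.489  -0.034  74.496  13.597 -89.975]
ch [ 0.4889 -0.0349  0.0136] 0.060781188962318246
cradle a [ 275  217   47   45 1997] [  0.592  -0.269  99.59   89.708 -85
[... 289 characters left out ...]
cradle d [ 280   51   56   72 3697] [  0.593  -0.283 110.642  91.522 -86.577] (0.5961610717773438, -0.28141500854492185)
cradle [ 0.5964 -0.2803 -0.0035] 1.0066224206785837
htray a [ 302  139   34   66 1964] [  0.624  -0.133 121.848  57.64  -82.436] (0.6275847778320313, -0.13635543823242188)
htray b [ 304   81   36   73 2276] [  0.624  -0.134 120.116  57.917 -82.582] (0.6272431640625, -0.13426309204101564)
htray c [ 307   15   39   82 2746] [  0.624  -0.134 120.368  58.607 -82.643] (0.6271837768554688, -0.13169900512695312)
htray [ 0.6241 -0.1308  0.0127] 0.10804910740450897
tool a [ 300   55   56   70 3077] [  0.627   0.011 107.841  80.058  84.821] (0.6300675659179688, 0.012062049865722657)
```

View pics/c.png

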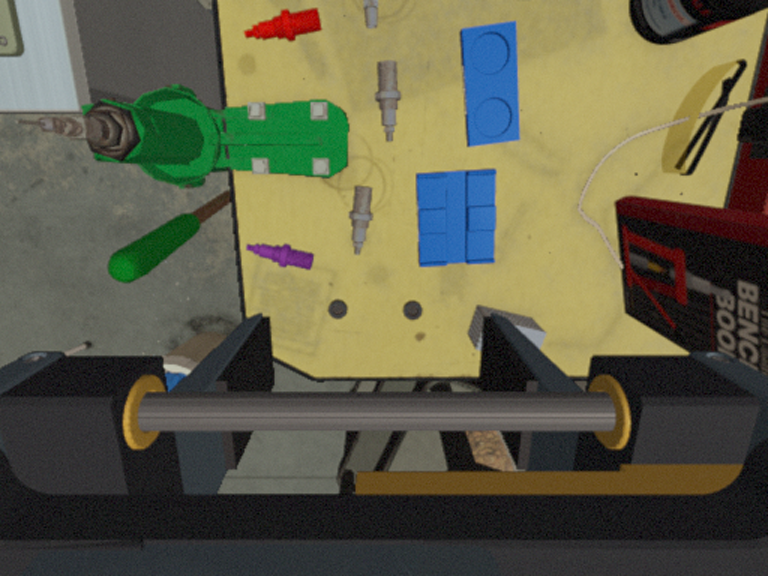

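View c confirms the layout: dies at (388,100) and (361,220) with stems towards −y, pockets at (491,53) and (494,117), the cradle gap vertical at x≈456, holders at (338,309) and (412,309), and a grey block near the right-hand holder at (505,335). The fits agree to 1–2 mm and the triangulated heights look right. I'll turn the jaws along y, which clears the block, and go over holder 2.

```bash
cat >> f.py <<'E'
print("PCA yaw of long axis")
for n in("dieA","dieB","ch"):
    q,x,y,z=tg[n]
    for k,(p,o) in zip("abcde",V):
        for qq,s,m in o:
            ys,xs=np.nonzero(m)
            w=np.array([at(p,(a,b),z)[:2] for a,b in zip(xs,ys)]);c=w.mean(0)
            if qq==q and ys.min()>1 and np.hypot(*(c-[x,y]))<.025:
                v=np.linalg.svd(w-c,full_matrices=0)[2][0];t=(w-c)@v;print(n,k,np.degrees(np.arctan2(v[1],v[0]))%180,len(w),c+v*(t.max()+t.min())/2);break
E
python3 f.py|sed -n '/PCA/,$p'
python3 -m creep '0.01 0.01 -0.04 0 0 0.145 0.06;0.01 0.02 -0.04 0 0 0.145 0.06;0.01 0.02 -0.04 0 0 0.145 0.06;0.01 0.02 -0.04 0 0 0.145 0.06;0.007 0.023 -0.03 0 0 0.145 0.06;0 0 -0.02 0 0 0.145 0.06;0 0 -0.02 0 0 0.145 0.06;0 0 0 0 0 0.145 0.06;0 0 0 0 0 0.145 0.06;0 0 0 0 0 0.145 0.06;0 0 0 0 0 0.12 0.06;0 0 0 0 0 0 0.06'
python3 - <<'E'
from h import *
p=snapshot("wrist");save(p,"w2.png");print(proj(p,[.5437,-.4015,.014]),proj(p,[.4455,-.4,.014]))
for r in recognise("holder_1",p)[:4]:print(r["score"],r["location"],at(p,r["location"],.01))
E
```

```text
PCA yaw of long axis
dieA a 91.95324885624026 464 [ 0.5095 -0.1504]
dieA b 92.80447812912507 468 [ 0.5093 -0.1503]
dieA c 92.28689026206128 616 [ 0.5093 -0.1505]
dieB a 84.15779472011228 360 [ 0.4774 -0.278 ]
dieB b 83.81090558845361 409 [ 0.4767 -0.2827]
dieB c 83.05875459379284 489 [ 0.4765 -0.283 ]
dieB d 84.2152263788607 591 [ 0.4764 -0.2832]
ch a 92.9176102028895 353 [ 0.4889 -0.0344]
ch b 92.26568368945557 327 [ 0.4887 -0.0342]
clock: 8.1
eef_pos: [0.5442, -0.4, 0.1302]
ee_rot: [[-1.0, -0.002, 0.001], [-0.002, 1.0, -0.0], [-0.001, -0.0, -1.0]]
force: [0.3, 0.5, -0.1]
width: 0.659
grasp_force: 0.0
[249.02229616 185.06675293] [250.69658796  85.6991817 ]
0.91 [250.4, 184.6] [ 0.5442942  -0.40005345  0.01      ]
0.61 [249.7, 86.5] [ 0.44597341 -0.40095983  0.01      ]
```

View pics/w2.png

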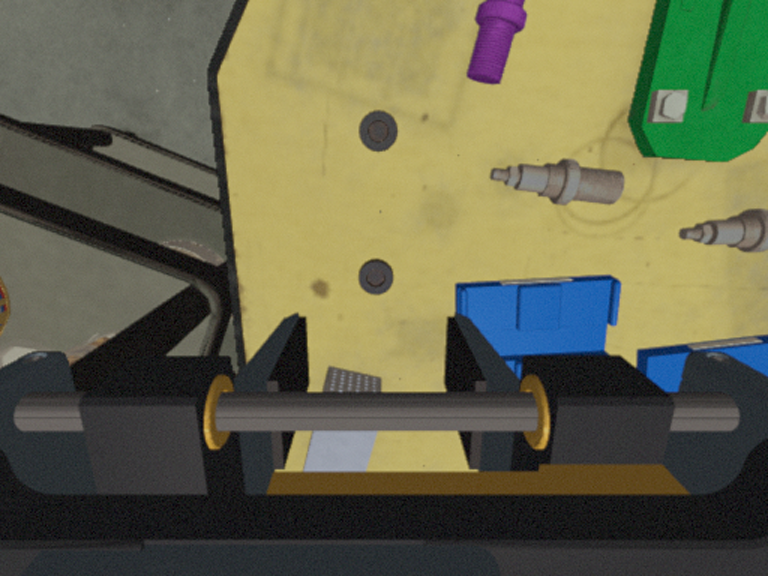

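The jaws straddle holder 2, seen at (376,276) as predicted. The second holder is at (378,131), and the grey block lies clear beyond the jaws. Descending to grip.

```bash
python3 -m creep '0 0 -0.04 0 0 0 0.045;0 0 -0.04 0 0 0 0.045;0 0 -0.03 0 0 0 0.045;0 0 -0.013 0 0 0 0.045;0 0 0 0 0 0 0.045;0 0 0 0 0 0 0.045;0 0 0 0 0 0 0;0 0 0 0 0 0 0;0 0 0 0 0 0 0;0 0 0 0 0 0 0' 20; python3 -m creep '0 0 0.02 0 0 0 0;0 0 0.04 0 0 0 0;0 0 0.04 0 0 0 0;0 0 0 0 0 0 0'
```

```text
clock: 9.2
eef_pos: [0.5446, -0.4008, 0.008]
ee_rot: [[-1.0, -0.002, 0.002], [-0.002, 1.0, -0.001], [-0.002, -0.001, -1.0]]
force: [-0.7, 0.2, 4.3]
width: 0.25
grasp_force: 20.0
clock: 9.6
eef_pos: [0.5471, -0.4027, 0.1135]
ee_rot: [[-1.0, -0.002, 0.01], [-0.002, 1.0, -0.008], [-0.01, -0.008, -1.0]]
force: [1.1, -0.6, 0.5]
width: 0.252
grasp_force: 20.0
```

```bash
python3 -m creep '0.015 0.045 0 0 0 0 0;0.015 0.045 0 0 0 0 0;0.015 0.045 0 0 0 0 0;0.015 0.045 0 0 0 0 0;0.015 0.04 0 0 0 0 0;0.008 0.015 0 0 0 0 0;0 0 0 0 0 0 0;0 0 0 0 0 0 0;0 0 0 0 0 0 0'
python3 - <<'E'
from h import *
p=snapshot("wrist");save(p,"w3.png");print(proj(p,[.6283,-.1667,.014]),proj(p,[.6197,-.1013,.014]))
E
```

```text
clock: 10.5
eef_pos: [0.6264, -0.167, 0.1064]
ee_rot: [[-1.0, -0.001, -0.001], [-0.001, 1.0, -0.0], [0.001, -0.0, -1.0]]
force: [-0.6, 0.0, -0.2]
width: 0.254
grasp_force: 20.0
[250.83820453 194.14470075] [318.67178972 185.66738158]
```

View pics/w3.png

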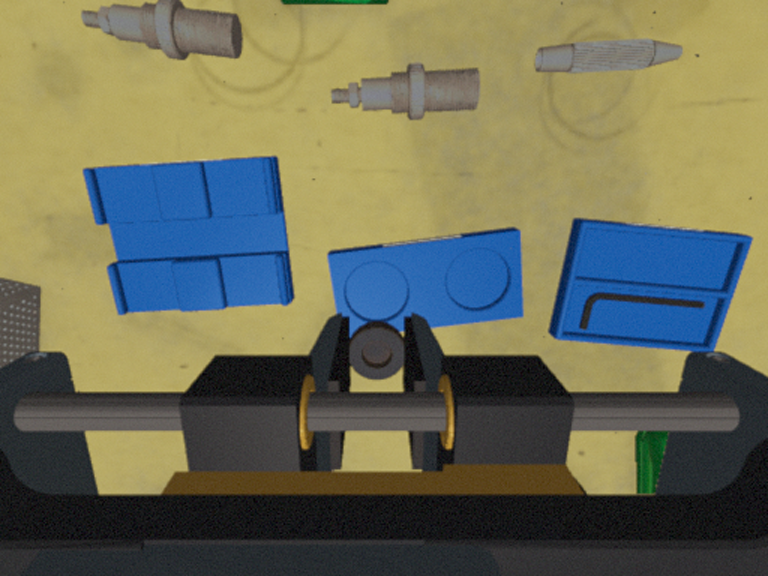

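The pockets appear at (376,291) and (477,279), exactly where predicted. The tray fit holds, so I set the holder down.

```bash
python3 -m creep '0.002 0 -0.04 0 0 0 0;0 0 -0.03 0 0 0 0;0 0 -0.013 0 0 0 0;0 0 -0.006 0 0 0 0;0 0 0 0 0 0 0;0 0 0 0 0 0 0;0 0 0 0 0 0 0.045;0 0 0 0 0 0 0.045;0 0 0 0 0 0 0.045;0 0 0 0 0 0 0.045'; python3 -m creep '0 0 0.02 0 0 0 0.045;0 0 0.03 0 0 0 0.045;0 0 0.04 0 0 0 0.045;-0.03 -0.035 0 0 0 0 0.045;-0.037 -0.032 0 0 0 0 0.045;-0.037 -0.032 0 0 0 0 0.045;-0.037 -0.032 0 0 0 0 0.045;-0.022 -0.045 0 0 0 0 0.045;-0.02 -0.045 0 0 0 0 0.045;0 -0.012 0 0 0 0 0.045;0 0 0 0 0 0 0.045;0 0 0 0 0 0 0.045'
python3 - <<'E'
from h import *
p=snapshot("wrist");print(proj(p,[.4455,-.4,.01]))
for r in recognise("holder_1",p)[:4]:print(r["score"],r["location"],at(p,r["location"],.01))
q=snapshot("top")
for r in recognise("holder_1",q)[:4]:print(r["score"],r["location"],at(q,r["location"],.02))
E
```

```text
clock: 11.55
eef_pos: [0.6292, -0.1654, 0.018]
ee_rot: [[-1.0, -0.002, 0.0], [-0.002, 1.0, -0.0], [-0.0, -0.0, -1.0]]
force: [-0.6, 1.3, 0.2]
width: 0.492
grasp_force: 0.0
clock: 12.75
eef_pos: [0.4464, -0.3973, 0.1075]
ee_rot: [[-1.0, -0.002, -0.0], [-0.002, 1.0, 0.001], [0.0, 0.001, -1.0]]
force: [-0.5, -0.3, 0.3]
width: 0.492
grasp_force: 0.0
[247.58882693 189.82979434]
0.61 [246.9, 190.1] [ 0.44577944 -0.40068019  0.01      ]
0.45 [276.6, 160.8] [ 0.63670881 -0.17234035  0.02      ]
0.27 [308.8, 177.3] [ 0.5878379  -0.26672156  0.02      ]
```

```bash
python3 -m creep '0 -0.003 -0.04 0 0 0 0.045;0 0 -0.04 0 0 0 0.045;0 0 -0.02 0 0 0 0.045;0 0 0 0 0 0 0.045;0 0 0 0 0 0 0.045;0 0 0 0 0 0 0;0 0 0 0 0 0 0;0 0 0 0 0 0 0;0 0 0 0 0 0 0' 20; python3 -m creep '0 0 0.02 0 0 0 0;0 0 0.04 0 0 0 0;0 0 0.04 0 0 0 0;0.02 0.045 0 0 0 0 0;0.02 0.045 0 0 0 0 0;0.03 0.04 0 0 0 0 0;0.03 0.04 0 0 0 0 0;0.03 0.04 0 0 0 0 0;0.03 0.04 0 0 0 0 0;0.014 0.047 0 0 0 0 0;0 0 0 0 0 0 0;0 0 0 0 0 0 0'
```

```text
clock: 13.85
eef_pos: [0.4466, -0.4016, 0.0089]
ee_rot: [[-1.0, -0.002, 0.002], [-0.002, 1.0, -0.001], [-0.002, -0.001, -1.0]]
force: [0.6, 1.1, 4.5]
width: 0.255
grasp_force: 20.0
clock: 15.05
eef_pos: [0.62, -0.1034, 0.1075]
ee_rot: [[-1.0, -0.005, -0.001], [-0.005, 1.0, -0.0], [0.001, -0.0, -1.0]]
force: [-0.5, 0.1, 0.2]
width: 0.257
grasp_force: 20.0
```

```bash
python3 -m creep '0 0.002 -0.04 0 0 0 0;0 0 -0.03 0 0 0 0;0 0 -0.013 0 0 0 0;0 0 -0.006 0 0 0 0;0 0 0 0 0 0 0;0 0 0 0 0 0 0;0 0 0 0 0 0 0.045;0 0 0 0 0 0 0.045;0 0 0 0 0 0 0.045;0 0 0 0 0 0 0.045'; python3 -m creep '0 0 0.02 0 0 0 0.045;0 0 0.03 0 0 0 0.045;0 0 0.04 0 0 0 0.045;-0.02 -0.02 0 0 0 0 0.045;0 0 0 0 0 0 0.045;0 0 0 0 0 0 0.045'
python3 - <<'E'
from h import *
p=snapshot("wrist");save(p,"w4.png")
t=snapshot("top");s=snapshot("scene")
print("bottle front base",at(t,(235,118),0),"scale",at(t,(208,137),0),at(t,(172,135),0),"book",at(t,(306,111),0),"measure",at(t,(163,233),.33))
hsv=cv2.cvtColor(p["color"],cv2.COLOR_RGB2HSV);b=cv2.inRange(hsv,(100,120,60),(125,255,255));b=cv2.morphologyEx(b,cv2.MORPH_CLOSE,np.ones((9,9)))
n,L,st,ce=cv2.connectedComponentsWithStats(b)
from importlib import import_module
for i in range(1,n):
    if st[i,4]>800:
        c=max(cv2.findContours((L==i).astype(np.uint8),0,1)[0],key=cv2.contourArea)[:,0]
        w=np.array([at(p,q,.014)[:2]*1000 for q in c],np.float32);r=cv2.minAreaRect(w);print(st[i],r)
E
```

```text
clock: 16.05
eef_pos: [0.6202, -0.1022, 0.019]
ee_rot: [[-1.0, -0.002, 0.0], [-0.002, 1.0, 0.0], [-0.0, 0.0, -1.0]]
force: [-0.5, 0.4, 0.5]
width: 0.492
grasp_force: 0.0
clock: 16.65
eef_pos: [0.5998, -0.1224, 0.1087]
ee_rot: [[-1.0, -0.001, 0.0], [-0.001, 1.0, 0.0], [-0.0, 0.0, -1.0]]
force: [-0.0, 0.4, -0.3]
width: 0.495
grasp_force: 0.0
bottle front base [ 0.77353886 -0.04746298  0.        ] scale [0.71337958 0.03319722 0.        ] [0.71876612 0.14172953 0.        ] book [ 0.79745702 -0.26350553  0.        ] measure [0.40125891 0.09318267 0.33      ]
[   14   134   141    99 10979] ((593.9058837890625, -280.61102294921875), (93.68193817138672, 119.2802963256836), 3.4921867847442627)
[ 321  173  125   84 7215] ((625.8418579101562, 8.91845703125), (111.59156799316406, 81.80106353759766), 84.7385025024414)
[ 174  178  126   66 4904] ((623.2862548828125, -134.1517333984375), (60.232635498046875, 120.75265502929688), 7.443617820739746)
```

View pics/w4.png

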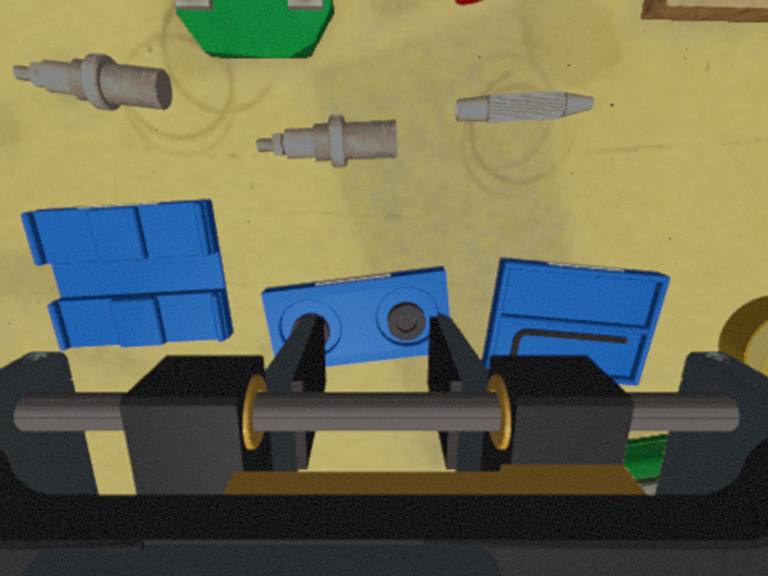

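Both holders sit in their pockets (407,320 and ~312,330). Before the chamfer tool I check the measure's position for clearance, then turn the jaws back along x.

```bash
python3 - <<'E'
from h import *
t=snapshot("top");s=snapshot("scene")
c=[]
for p in(t,s):
    hsv=cv2.cvtColor(p["color"],cv2.COLOR_RGB2HSV);b=cv2.inRange(hsv,(0,180,150),(8,255,255))|cv2.inRange(hsv,(174,180,150),(180,255,255))
    n,L,st,ce=cv2.connectedComponentsWithStats(b);k=np.argsort(-st[1:,4])[:3]+1
    for i in k:print(st[i],ce[i])
print(tri(t,(163,233),s,(201,140)))
E
python3 -m creep '-0.01 0 0.01 0 0 -0.139 0.04;-0.02 0 0 0 0 -0.139 0.04;-0.02 0.01 0 0 0 -0.139 0.04;-0.02 0.01 0 0 0 -0.139 0.04;-0.02 0.01 0 0 0 -0.139 0.04;-0.01 0.01 0 0 0 -0.139 0.04;-0.01 0.01 0 0 0 -0.139 0.04;0 0.02 0 0 0 -0.139 0.04;0 0.018 0 0 0 -0.139 0.04;0 0 0 0 0 -0.139 0.04;0 0 0 0 0 -0.139 0.04;0 0 0 0 0 0 0.04'
python3 - <<'E'
from h import *
p=snapshot("wrist");save(p,"w5.png");print(proj(p,[.489,-.034,.015]))
for r in masks_of("chamfer_tool",p)[:3]:
    ys,xs=np.nonzero(r["region"]);w=np.array([at(p,(a,b),.008)[:2] for a,b in zip(xs,ys)]);c=w.mean(0);v=np.linalg.svd(w-c,full_matrices=0)[2][0];t=(w-c)@v
    print(r["score"],r["location"],c+v*(t.max()+t.min())/2,np.ptp(t),np.degrees(np.arctan2(v[1],v[0]))%180)
E
```

```text
[146 217  33  33 833] [162.11044418 233.16326531]
[ 91 226  11  15  52] [ 96.34615385 232.19230769]
[ 54 238   7   8  35] [ 56.94285714 241.14285714]
[171 137  46  50 936] [197.01816239 159.4508547 ]
[212 238  21  12 107] [223.1682243 243.3271028]
[101   9   5  17  50] [103.18  16.84]
(array([0.40117943, 0.09311679, 0.33042687]), np.float64(0.00010775242346822123))
clock: 18.1
eef_pos: [0.4902, -0.0338, 0.1185]
ee_rot: [[-0.045, 0.999, -0.0], [0.999, 0.045, 0.0], [0.0, -0.0, -1.0]]
force: [-0.3, -0.1, 0.1]
width: 0.437
grasp_force: 0.0
[249.28349984 189.46352968]
0.6 [246.9, 190.6] [ 0.48893044 -0.03502881] 0.08166698888102163 92.69451190088338
0.32 [390.4, 149.9] [0.62693542 0.01049041] 0.11353063670092586 84.81888343074964
```

View pics/w5.png

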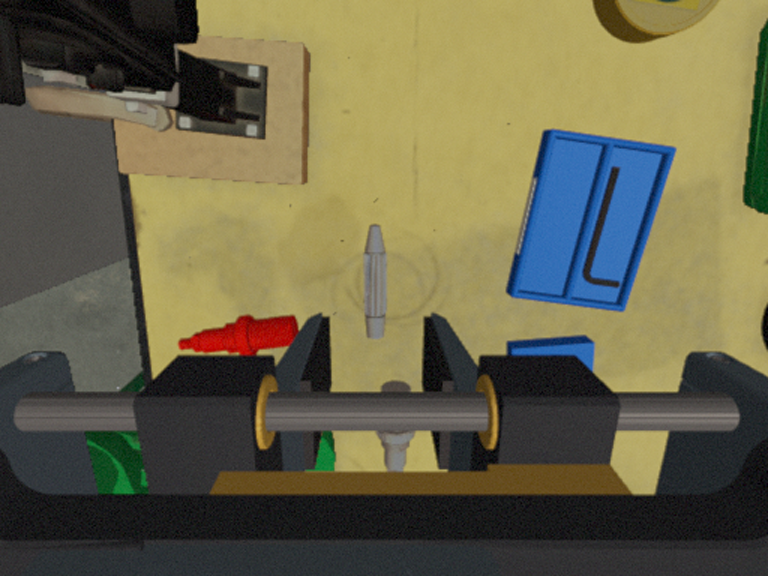

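The tool lies at (375,282) between the jaws; the measure's base (up to 305,180) and the red decoy are clear. The free trough is at (562,218). Gripping.

```bash
python3 -m creep '-0.001 -0.001 -0.04 0 0 0 0.04;0 0 -0.04 0 0 0 0.04;0 0 -0.03 0 0 0 0.04;0 0 0 0 0 0 0.04;0 0 0 0 0 0 0.04;0 0 0 0 0 0 0;0 0 0 0 0 0 0;0 0 0 0 0 0 0;0 0 0 0 0 0 0' 25; python3 -m creep '0 0 0.02 0 0 0 0;0 0 0.04 0 0 0 0;0 0 0.03 0 0 0 0;0.02 0.01 0 0 0 -0.06 0;0.03 0.01 0 0 0 -0.075 0;0.03 0.01 0 0 0 0 0;0.03 0.01 0 0 0 0 0;0.01 0.007 0 0 0 0 0;0 0 0 0 0 0 0;0 0 0 0 0 0 0'
```

```text
clock: 19.1
eef_pos: [0.4896, -0.0353, 0.0096]
ee_rot: [[-0.044, 0.999, 0.002], [0.999, 0.044, -0.0], [-0.0, 0.002, -1.0]]
force: [-1.4, -0.6, 5.0]
width: 0.136
grasp_force: 25.0
clock: 20.1
eef_pos: [0.6075, 0.0116, 0.0983]
ee_rot: [[0.09, 0.996, -0.002], [0.996, -0.09, -0.0], [-0.001, -0.002, -1.0]]
force: [-0.8, 0.5, -1.1]
width: 0.135
grasp_force: 25.0
```

```bash
python3 -m creep '0 0 -0.03 0 0 0 0;0 0 -0.03 0 0 0 0;0 0 -0.013 0 0 0 0;0 0 -0.006 0 0 0 0;0 0 0 0 0 0 0;0 0 0 0 0 0 0' ; python3 -m creep '0 0 -0.0005 0 0 0 0.03;0 0 0 0 0 0 0.03;0 0 0 0 0 0 0.03;0 0 0 0 0 0 0.03'; python3 -m creep '0 0 0.02 0 0 0 0.05;0 0 0.04 0 0 0 0.05;0 0 0.04 0 0 0 0.05;-0.03 -0.04 0 0 0 0.07 0.06;-0.03 -0.04 0 0 0 0.06 0.06;-0.03 -0.04 0 0 0 0 0.06;-0.01 -0.035 0 0 0 0 0.06;0 0 0 0 0 0 0.06;0 0 0 0 0 0 0.06'
python3 - <<'E'
from h import *
p=snapshot("wrist");save(p,"w6.png")
def fit(q,z):
  for r in masks_of(q,p)[:4]:
    ys,xs=np.nonzero(r["region"]);w=np.array([at(p,(a,b),z)[:2] for a,b in zip(xs,ys)]);c=w.mean(0);v=np.linalg.svd(w-c,full_matrices=0)[2][0];t=(w-c)@v
    print(q,r["score"],r["location"],c+v*(t.max()+t.min())/2,np.ptp(t),np.degrees(np.arctan2(v[1],v[0]))%180)
fit("chamfer_tool",.016);fit("tool_bay",.014);fit("die_1",.015)
E
```

```text
clock: 20.7
eef_pos: [0.6098, 0.0116, 0.0209]
ee_rot: [[0.091, 0.996, 0.002], [0.996, -0.091, -0.0], [0.0, 0.002, -1.0]]
force: [0.0, 0.6, -0.5]
width: 0.133
grasp_force: 25.0
clock: 21.1
eef_pos: [0.6093, 0.0117, 0.0196]
ee_rot: [[0.091, 0.996, 0.001], [0.996, -0.091, -0.0], [0.0, 0.001, -1.0]]
force: [0.2, 0.0, 0.6]
width: 0.328
grasp_force: 0.0
clock: 22.0
eef_pos: [0.5091, -0.1438, 0.1194]
ee_rot: [[-0.037, 0.999, 0.001], [0.999, 0.037, 0.0], [0.0, 0.001, -1.0]]
force: [0.4, 1.0, -0.8]
width: 0.657
grasp_force: 0.0
chamfer_tool 0.85 [370.8, 33.0] [ 6.08925525e-01 -1.30824183e-04] 0.05547620028045172 83.59732380302626
tool_bay 0.79 [396.4, 47.8] [ 0.62489507 -0.00852784] 0.10384010982245773 16.297259360073024
die_1 0.95 [218.2, 301.8] [ 0.47751572 -0.27739854] 0.039614454905301195 76.3450730930315
die_1 0.88 [253.5, 186.9] [ 0.50961349 -0.150644  ] 0.08331546390683815 93.14916559534393
die_1 0.88 [138.4, 117.4] [ 0.39497896 -0.07603362] 0.08676650566612484 10.445631833479638
```

View pics/w6.png

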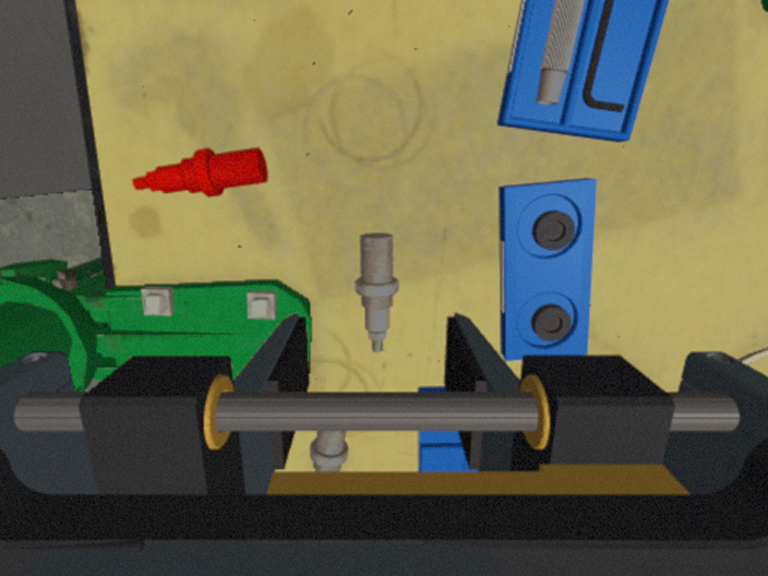

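The chamfer tool lies in its trough (557,50) and the holders in their pockets (554,230) and (551,323). Die A's ring is at (377,286), between the jaws. The green press plate ends at (310,310), so I keep the opening at 45 mm and grip die A at axis height.

```bash
python3 -m creep '0 0.002 -0.04 0 0 0.01 0.045;0 0 -0.03 0 0 0 0.045;0 0 -0.02 0 0 0 0.045;0 0 -0.01 0 0 0 0.045;0 0 -0.006 0 0 0 0.045;0 0 0 0 0 0 0.045;0 0 0 0 0 0 0.045' 50; python3 - <<'E'
from h import *
p=snapshot("wrist");s=get_state();print(s["eef_pos"],proj(p,[.509,-.142,.03]));save(p,"w7.png",3,(150,100,350,280))
E
```

```text
clock: 22.9
eef_pos: [0.5099, -0.1413, 0.014]
ee_rot: [[-0.049, 0.999, 0.002], [0.999, 0.049, -0.0], [-0.001, 0.002, -1.0]]
force: [0.9, -1.1, 0.2]
width: 0.495
grasp_force: 0.0
[ 0.50997991 -0.1414252   0.01417652] [248.76277204 246.07148651]
```

View pics/w7.png

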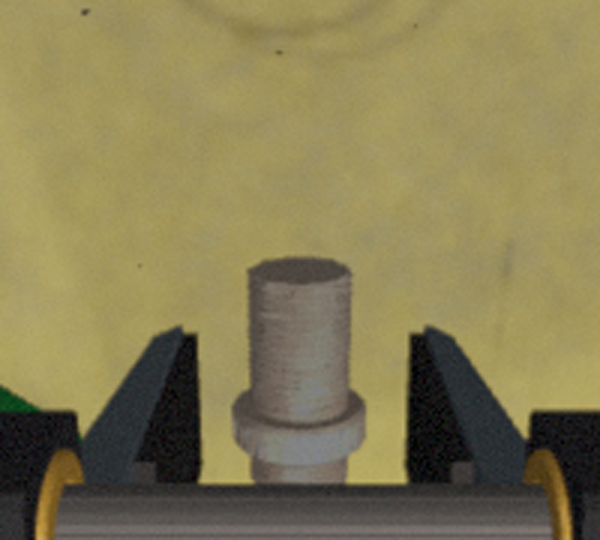

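The ring (300,425) sits between the pads and well clear of both. Close and lift.

```bash
python3 -m creep '0 0 0 0 0 0 0;0 0 0 0 0 0 0;0 0 0 0 0 0 0;0 0 0 0 0 0 0;0 0 0 0 0 0 0' 50;  python3 -m creep '0 0 0.01 0 0 0 0;0 0 0.03 0 0 0 0;0 0 0.03 0 0 0 0;0 0 0.03 0 0 0 0;0.01 0 0 0 0 0.14 0;0.01 -0.015 0 0 0 0.145 0;0.01 -0.015 0 0 0 0.145 0;0.01 -0.015 0 0 0 0.145 0;0.01 -0.015 0 0 0 0.145 0;0.01 -0.015 0 0 0 0.145 0;0.01 -0.015 0 0 0 0.145 0;0.01 -0.015 0 0 0 0.145 0'; python3 -m creep '0.002 -0.002 0 0 0 0.145 0;0 0 0 0 0 0.145 0;0 0 0 0 0 0.14 0;0 0 0 0 0 0 0;0 0 0 0 0 0 0'
python3 - <<'E'
from h import *
p=snapshot("wrist");save(p,"w8.png");print([proj(p,q).round(1)*1.5 for q in([.5915,-.2486,.0185],[.5955,-.3144,.0185])])
E
```

```text
clock: 23.45
eef_pos: [0.5094, -0.1415, 0.0138]
ee_rot: [[-0.049, 0.999, 0.001], [0.999, 0.049, -0.0], [-0.0, 0.001, -1.0]]
force: [-0.1, -0.3, 5.9]
width: 0.321
grasp_force: 50.0
clock: 24.65
eef_pos: [0.5889, -0.2466, 0.1129]
ee_rot: [[-0.936, 0.353, -0.001], [0.353, 0.936, 0.001], [0.002, 0.0, -1.0]]
force: [-0.3, 0.5, -1.8]
width: 0.322
grasp_force: 50.0
clock: 25.15
eef_pos: [0.5908, -0.2481, 0.113]
ee_rot: [[-0.998, -0.06, -0.001], [-0.06, 0.998, 0.0], [0.001, 0.001, -1.0]]
force: [0.2, 0.3, -1.2]
width: 0.322
grasp_force: 50.0
[array([374.85, 288.45]), array([273.75, 288.45])]
```

View pics/w8.png

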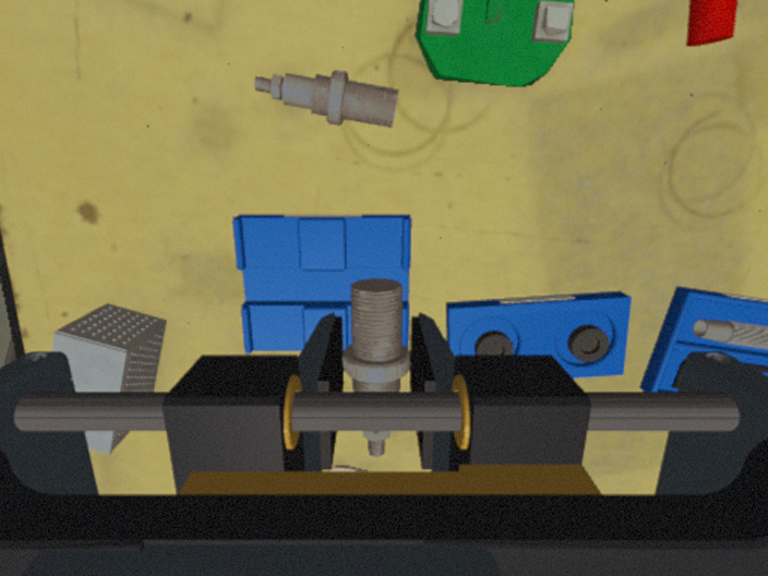

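Bay centres project to (375,288) and (274,288), matching the bay and gap in the picture. Die A hangs level over the right-hand bay, so I lower it.

```bash
python3 -m creep '0 0 -0.04 0 0 0 0;0 0 -0.03 0 0 0 0;0 0 -0.012 0 0 0 0;0 0 -0.006 0 0 0 0;0 0 -0.003 0 0 0 0;0 0 0 0 0 0 0;0 0 0 0 0 0 0'; python3 -m creep '0 0 -0.001 0 0 0 0;0 0 0 0 0 0 0'
```

```text
clock: 25.9
eef_pos: [0.592, -0.2487, 0.0236]
ee_rot: [[-0.998, -0.063, 0.002], [-0.063, 0.998, -0.001], [-0.002, -0.001, -1.0]]
force: [0.6, 0.8, -2.2]
width: 0.32
grasp_force: 50.0
clock: 26.1
eef_pos: [0.5913, -0.2484, 0.0218]
ee_rot: [[-0.998, -0.063, 0.001], [-0.063, 0.998, -0.0], [-0.001, -0.0, -1.0]]
force: [-0.5, -0.1, -2.2]
width: 0.324
grasp_force: 50.0
```

```bash
python3 -m creep '0 0 -0.001 0 0 0 0;0 0 0 0 0 0 0;0 0 0 0 0 0 0'; python3 -m creep '0 0 0 0 0 0 0.055;0 0 0 0 0 0 0.055;0 0 0 0 0 0 0.055;0 0 0 0 0 0 0.055' ;python3 -m creep '0 0 0.01 0 0 0 0.055;0 0 0.03 0 0 0 0.055;0 0 0.03 0 0 0 0.055;0 0 0.03 0 0 0 0.055;-0.01 0 0 0 0 -0.14 0.055;-0.02 0 0 0 0 -0.14 0.055;-0.02 0 0 0 0 -0.145 0.055;-0.02 0 0 0 0 -0.145 0.055;-0.02 -0.005 0 0 0 -0.145 0.055;-0.02 -0.01 0 0 0 -0.145 0.055;-0.004 -0.01 0 0 0 -0.145 0.055;0 0 0 0 0 -0.145 0.055';python3 -m creep '0 0 0 0 0 -0.145 0.05;0 0 0 0 0 -0.145 0.05;0 0 0 0 0 -0.145 0.05;0 0 0 0 0 -0.14 0.05;0 0 0 0 0 0 0.05;0 0 0 0 0 0 0.05'
python3 - <<'E'
from h import *
p=snapshot("wrist");save(p,"w9.png")
for r in masks_of("die_1",p)[:4]:
    ys,xs=np.nonzero(r["region"])
    for z in(.015,.022):
        w=np.array([at(p,(a,b),z)[:2] for a,b in zip(xs,ys)]);c=w.mean(0);v=np.linalg.svd(w-c,full_matrices=0)[2][0];t=(w-c)@v
        print(z,r["score"],r["location"],c+v*(t.max()+t.min())/2,np.ptp(t),np.degrees(np.arctan2(v[1],v[0]))%180)
E
```

```text
clock: 26.4
eef_pos: [0.5914, -0.2484, 0.0207]
ee_rot: [[-0.998, -0.063, 0.001], [-0.063, 0.998, -0.0], [-0.001, -0.0, -1.0]]
force: [-0.3, -0.4, 2.0]
width: 0.316
grasp_force: 50.0
clock: 26.8
eef_pos: [0.5911, -0.2483, 0.0201]
ee_rot: [[-0.998, -0.063, -0.0], [-0.063, 0.998, 0.0], [0.0, 0.0, -1.0]]
force: [-0.3, 0.9, 0.2]
width: 0.6
grasp_force: 0.0
clock: 28.0
eef_pos: [0.4764, -0.2744, 0.1212]
ee_rot: [[-0.459, 0.889, 0.001], [0.889, 0.459, -0.001], [-0.001, 0.0, -1.0]]
force: [0.5, -0.1, -0.1]
width: 0.605
grasp_force: 0.0
clock: 28.6
eef_pos: [0.4772, -0.2734, 0.1207]
ee_rot: [[0.088, 0.996, 0.001], [0.996, -0.088, -0.0], [-0.0, 0.001, -1.0]]
force: [-0.4, -1.3, -0.1]
width: 0.545
grasp_force: 0.0
0.015 0.69 [375.4, 153.7] [ 0.60430241 -0.24878763] 0.08838121231681943 2.4798738686002664
0.022 0.69 [375.4, 153.7] [ 0.60126375 -0.2473758 ] 0.08614097121248762 2.4798738686002673
0.015 0.66 [162.6, 233.8] [ 0.36680366 -0.31561508] 0.05756822886396597 170.9848943387997
0.022 0.66 [162.6, 233.8] [ 0.36978499 -0.31250935] 0.056109019273783714 170.9848943387997
0.015 0.57 [251.6, 189.4] [ 0.47690952 -0.28392506] 0.0842750668050028 83.97118503140847
0.022 0.57 [251.6, 189.4] [ 0.47709995 -0.28162259] 0.08213890614621822 83.97118503140845
0.015 0.25 [363.2, 189.5] [ 0.5909514  -0.28180663] 0.13614895178411368 109.17121756692185
0.022 0.25 [363.2, 189.5] [ 0.58825115 -0.27955785] 0.13269791880885756 109.17121756692181
```

View pics/w9.png

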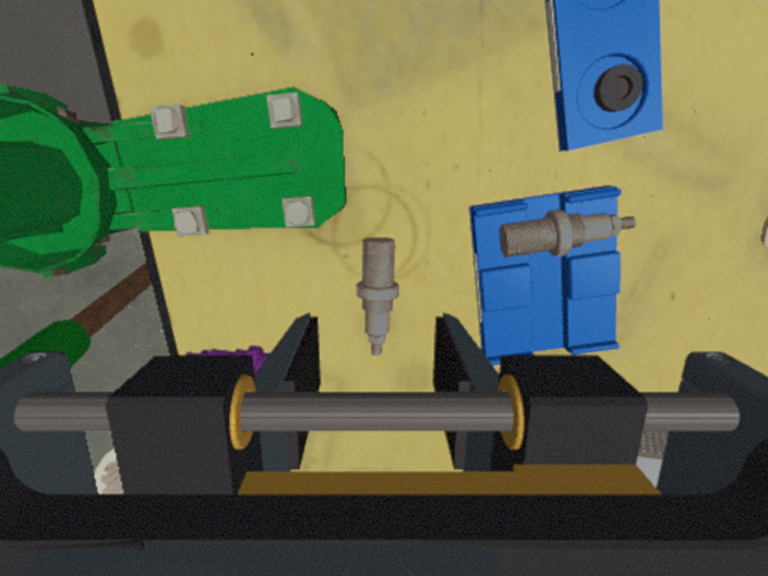

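Die A sits across its bay with the ring in the gap (563,232); its measured axis is at 2.5° and the ring at x≈0.593. Die B's ring is at (377,291) between the jaws. Gripping it.

```bash
python3 -m creep '0 -0.001 -0.04 0 0 -0.017 0.045;0 0 -0.03 0 0 0 0.045;0 0 -0.02 0 0 0 0.045;0 0 -0.011 0 0 0 0.045;0 0 -0.006 0 0 0 0.045;0 0 0 0 0 0 0.045;0 0 0 0 0 0 0.045;0 0 0 0 0 0 0;0 0 0 0 0 0 0;0 0 0 0 0 0 0;0 0 0 0 0 0 0;0 0 0 0 0 0 0' 50
```

```text
clock: 29.9
eef_pos: [0.4776, -0.2746, 0.014]
ee_rot: [[0.108, 0.994, 0.001], [0.994, -0.108, -0.001], [-0.001, 0.002, -1.0]]
force: [-0.8, -0.5, 5.0]
width: 0.319
grasp_force: 50.0
```

```bash
python3 -m creep '0 0 0.01 0 0 0 0;0 0 0.03 0 0 0 0;0 0 0.03 0 0 0 0;0 0 0.03 0 0 0 0;0.01 0 0 0 0 0.145 0;0.01 -0.005 0 0 0 0.145 0;0.014 -0.005 0 0 0 0.145 0;0.014 -0.005 0 0 0 0.145 0;0.014 -0.005 0 0 0 0.145 0;0.014 -0.005 0 0 0 0.145 0;0.014 -0.005 0 0 0 0.145 0;0.014 -0.005 0 0 0 0.145 0'; python3 -m creep '0.014 -0.005 0 0 0 0.145 0;0 0 0 0 0 0.145 0;0 0 0 0 0 0.145 0;0 0 0 0 0 0.142 0;0 0 0 0 0 0 0;0 0 0 0 0 0 0'
python3 - <<'E'
from h import *
p=snapshot("wrist");save(p,"w10.png");print([proj(p,q).round(1)*1.5 for q in([.5915,-.2486,.0185],[.5955,-.3144,.0185])])
E
```

```text
clock: 31.1
eef_pos: [0.5809, -0.3091, 0.1127]
ee_rot: [[-0.871, 0.491, -0.002], [0.491, 0.871, 0.001], [0.002, 0.0, -1.0]]
force: [-0.3, -0.0, -2.9]
width: 0.32
grasp_force: 50.0
clock: 31.7
eef_pos: [0.5947, -0.3141, 0.1129]
ee_rot: [[-0.998, -0.055, -0.001], [-0.055, 0.998, 0.001], [0.001, 0.001, -1.0]]
force: [0.3, -0.4, -2.4]
width: 0.316
grasp_force: 50.0
[array([476.1 , 288.15]), array([375.  , 288.75])]
```

View pics/w10.png

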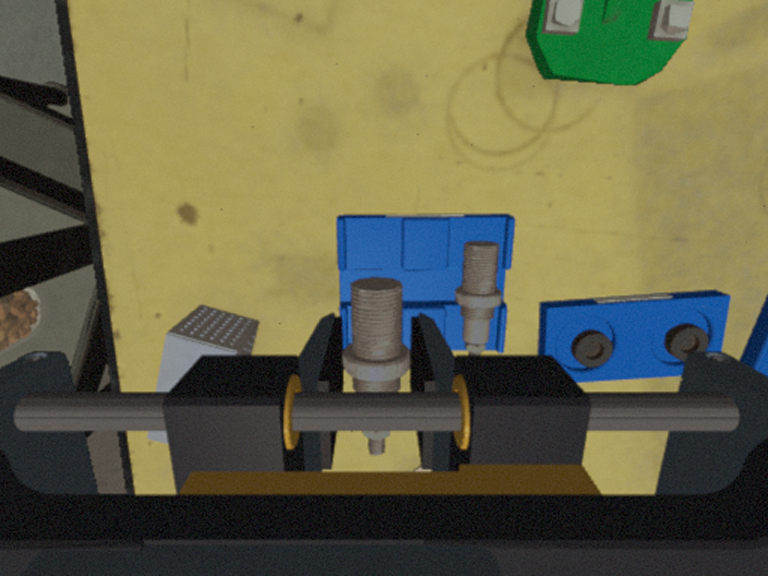

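Die B hangs over the free bay with bay centre (375,289). The grey block is about 4 cm high, below the gripper body's lowest point at 10 cm. Lowering.

```bash
python3 -m creep '0 0 -0.04 0 0 0 0;0 0 -0.03 0 0 0 0;0 0 -0.012 0 0 0 0;0 0 -0.006 0 0 0 0;0 0 -0.003 0 0 0 0;0 0 0 0 0 0 0;0 0 -0.001 0 0 0 0;0 0 -0.001 0 0 0 0;0 0 0 0 0 0 0;0 0 0 0 0 0 0'; python3 -m creep '0 0 0 0 0 0 0'
```

```text
clock: 32.75
eef_pos: [0.5955, -0.3145, 0.0209]
ee_rot: [[-0.998, -0.058, 0.001], [-0.058, 0.998, -0.001], [-0.001, -0.001, -1.0]]
force: [-0.6, -0.6, 1.4]
width: 0.318
grasp_force: 50.0
clock: 32.85
eef_pos: [0.5955, -0.3145, 0.0209]
ee_rot: [[-0.998, -0.058, 0.001], [-0.058, 0.998, -0.001], [-0.001, -0.001, -1.0]]
force: [0.3, -0.4, 0.7]
width: 0.323
grasp_force: 50.0
```

Force has swung from −2.4 N to positive, so the die is seated. I release, back off and look over everything.

```bash
python3 -m creep '0 0 0 0 0 0 0.055;0 0 0 0 0 0 0.055;0 0 0 0 0 0 0.055;0 0 0 0 0 0 0.055' ;python3 -m creep '0 0 0.01 0 0 0 0.055;0 0 0.03 0 0 0 0.055;0 0 0.04 0 0 0 0.055;0 0 0.05 0 0 0 0.055;-0.04 0.01 0.04 0 0 -0.14 0.055;-0.04 0 0.02 0 0 -0.145 0.055;-0.03 0 0.02 0 0 -0.145 0.055;0 0 0 0 0 -0.145 0.055;0 0 0 0 0 -0.145 0.055;0 0 0 0 0 -0.145 0.055;0 0 0 0 0 -0.145 0.055;0 0 0 0 0 -0.145 0.055';python3 -m creep '0 0 0 0 0 -0.145 0.05;0 0 0 0 0 -0.145 0.05;0 0 0 0 0 -0.145 0.05;0 0 0 0 0 0 0.05;0 0 0 0 0 0 0.05'
python3 - <<'E'
from h import *
p=snapshot("wrist");save(p,"w11.png")
R=lambda a:np.array([[np.cos(a),-np.sin(a)],[np.sin(a),np.cos(a)]])
for r in masks_of("die_1",p)[:4]:
    ys,xs=np.nonzero(r["region"]);w=np.array([at(p,(a,b),.022)[:2] for a,b in zip(xs,ys)]);c=w.mean(0);v=np.linalg.svd(w-c,full_matrices=0)[2][0];t=(w-c)@v
    m=c+v*(t.max()+t.min())/2
    print(r["score"].__round__(2),m,"in cradle",R(.061).T@(m-[.5935,-.2815]),np.ptp(t),np.degrees(np.arctan2(v[1],v[0]))%180)
t=snapshot("top")
for q in("bench_trickler","yellow_tin"):print(q,recognise(q,t)[0])
E
```

```text
clock: 33.25
eef_pos: [0.595, -0.3143, 0.0202]
ee_rot: [[-0.998, -0.058, -0.0], [-0.058, 0.998, 0.0], [0.0, 0.0, -1.0]]
force: [0.4, -0.5, -0.9]
width: 0.593
grasp_force: 0.0
clock: 34.45
eef_pos: [0.4902, -0.3056, 0.2259]
ee_rot: [[-0.451, 0.892, 0.001], [0.892, 0.451, -0.001], [-0.001, 0.001, -1.0]]
force: [0.3, 0.1, 0.2]
width: 0.601
grasp_force: 0.0
clock: 34.95
eef_pos: [0.4903, -0.3056, 0.2255]
ee_rot: [[-0.042, 0.999, 0.001], [0.999, 0.042, -0.0], [-0.0, 0.001, -1.0]]
force: [0.0, 0.4, 0.3]
width: 0.551
grasp_force: 0.0
0.73 [ 0.37906264 -0.3233056 ] in cradle [-0.21658708 -0.02865528] 0.08060051480576408 167.45462946053576
0.66 [ 0.60126026 -0.24718943] in cradle [0.00983747 0.03377367] 0.08519996444838687 3.061740780138844
0.59 [ 0.60465753 -0.31335599] in cradle [ 0.00919477 -0.03247693] 0.08339262671015835 1.6946966677488897
bench_trickler {'location': [145.8, 183.8], 'score': 0.91}
yellow_tin {'location': [166.0, 158.4], 'score': 0.82}
```

View pics/w11.png

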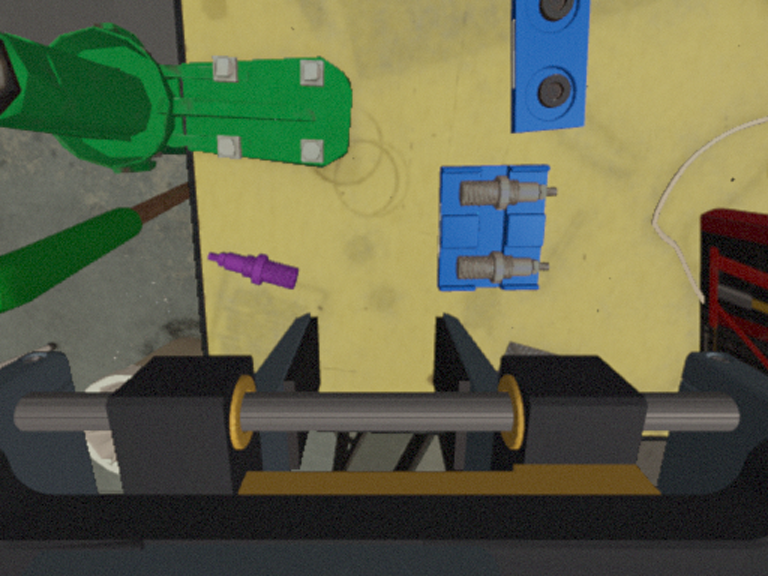

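Both dies lie in their bays with rings in the gap (504,192) and (497,268), centred to about 1 mm. The trickler and tin have not moved. Handing in.

```bash
python3 -c "
from cell import close_job
print(close_job())"
```

```text
the job is handed in; nothing more can be done
None
```

I put both dies, both shell holders and the chamfer tool away in their trays, left the trickler and tin where they were, and handed the job in at about 35 s on the robot clock; no verdict was returned.

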